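Feel for the lock slot under the planer hood

ROBOT

A 6-joint arm with a two-finger parallel gripper is mounted at the origin on the work surface. World frame = base frame: x ahead of the robot, y to its left, z up, the work surface at z = 0. Lengths are in m, angles in rad, forces in N, time in s.
With the tool pointing down it reaches from about 0.35 to 0.975 m from the base axis. Payload 4.9 kg.
Tool frame: the origin (TCP) lies at the very end of the fingers, on their centre line; the grasp point (between the pads) lies 19 mm behind it; x points along the fingers, y is the direction in which the jaws open and shut, and the axes are right-handed (so a half turn about x gives the same grasp; the last joint's range is limited). The gripper opens to 85 mm and grips with 20 to 120 N. Pads are 22 mm wide; open, the fingers measure 114 mm over their backs; the gripper's body (76 mm by 85 mm) begins 54 mm behind the grasp point. The pads swing forward as they close: fully open they stand 13 mm farther back than shut.
Start: joints at [1.155, 0.053, 1.613, -0, 1.476, -0.119], TCP at [0.183, 0.598, 0.207] pointing down, gripper open.
Joint ranges: [-3.01, 3.01], [-1.01, 2.22], [0.06, 2.58], [-1.02, 4.17], [0.09, 2.62], [-3.14, 3.14]. Speed limits (rad/s): [2.57, 2.57, 3.14, 3.14, 3.14, 3.14].

INTERFACE

Orientations are given as a rotation vector (axis times angle).
In Python, from station import ctrl, get_image, calibration, finish_job, search_frame, cut_out, mark_of gives the robot as it stands. The module is installed in compiled form; this text tells all that it offers.
- The arm moves only by the tool arm_command, never from a script. Its argument "plan" is a list that holds one entry, the list of rows, each a list of 7 numbers: the shift along the tool's x, y, z in m, then the turn, a rotation vector about the tool's x, y, z in degrees, then the finger opening in m, from 0 to 0.0854. A call has 1 to 20 rows; each row shifts and turns the pose as measured when the row begins, along the tool's axes as they then stand; what a row does not reach is not made up. A row lasts 1/12 s, in which the tool goes at most 41.7 mm and 7.16 degrees, less where a joint would pass 70% of its speed; a pose out of reach is approached as far as the arm can. A call with a gripper value outside its range is refused whole. The fingers move at their own pace and stop on an object; "squeeze" is the grip in N (left out, the last holds). Time passes only in rows, so rows that do not move let the fingers close. It gives the time, the measured TCP pose, the force and the opening at its end, in the units of the state.
- ctrl.get_obs(): the state, without advancing time (a new reading comes with each control period).
- get_image(name): name is "scene" or "top" or "wrist"; returns the picture (400x640x3 uint8, red, green, blue); there is no depth.
- calibration(name): a dict with "fx", "fy", "cx", "cy" (pixels), "k1" (the pictures are not rectified: a ray, as slopes to the right and down, at radius r is drawn at 1 + k1 r^2 times it, then the intrinsics apply), "cam_to_world" (4x4, takes a point from camera to world coordinates); the wrist camera has in their place "hand_eye" (4x4, takes a point from camera to tool coordinates, whose origin is the TCP and whose axes are the tool frame's). Camera axes: x right, y down, z forward; pixel columns grow to the right and rows downward; lengths in m; the calibration is good to about 2 mm. A picture is of the moment at which its call begins: read the wrist's pose just before it. calibration takes no time and is no camera call.
- finish_job(): hands the job in, once; it reports no verdict.
Trained networks look in the newest picture that a camera, given by its name, has taken for a name from the list of things; names that differ only in an ending like _2 or _b are one class to them, and where a whole thing is asked for, a point or a joint stands for the part that bears it (a point fixed in the world has none). Each returns a list of dicts, best first, with "conf" (0 to 1); they miss things now and then, are a little off and sometimes report something else, mostly with a low value. They report only what shows in the picture. A call takes as long as a camera call. They do not tell look-alikes from the thing itself.
- search_frame(camera, thing): "at" ([x, y, z] in m, in the coordinates of the camera as it stood for that picture, good to about 4 mm: the middle of the surface that is visible of it).
- cut_out(camera, thing): "mask" (400x640 bool, what is visible of it).
- mark_of(camera, thing): "at" ([x, y, z] in m, in the coordinates of the camera as it stood for that picture, good to about 4 mm: a listed point, or the origin of a listed thing).
The state is a dict: "t": time; "q": joint angles; "dq": joint speeds; "effort": joint torques, N m; "tool_pos": TCP position; "tool_rot": TCP orientation; "contact_force": force on the tool from outside, world axes, zero at the start; "wrist_torque": the same for the moment, N m; "opening": finger opening in m.
Only numpy, scipy, OpenCV 4.12 (cv2) and the standard library are available. Lean on these libraries where they do the work, as an engineer would, in place of code of your own. Each camera call takes 0.05 s, during which the arm holds its last target. There are 200 camera calls.

TASK

Take the probe from its stand and, leaning it in under the hood of the planer, set its tip down on the bed right beside one of the two cheeks. Drag the tip along the bed towards the other cheek until it drops into the slot that is hidden under the hood, push down there until the lock catch at the bottom of the slot is fully down, then put the probe back upright in its stand and let go. Leave the can, wrench, battery and jar where they are.

Things in the scene. Friction and masses are not known exactly. Their poses are not given: they have to be found in the camera images.
- probe_handle (a point): Centre of the probe's handle. The probe is straight, 190 mm long, about 160 g: a round steel shank, 13 mm thick and 110 mm long, with a hemispherical tip, then a square grey handle 24 x 24 x 80 mm. This point is 150 mm from the extreme tip. z points from tip to handle, x and y are square to the handle's faces. At the start it stands loosely, tip down, in the stand, leaning up to 0.1 rad.
- probe_ball (a point): Centre of the probe's hemispherical tip, radius 6.5 mm (6.5 mm from the extreme tip, 143.5 mm from probe_handle). Same axes as probe_handle.
- stand_floor (a point): Bottom centre of the hole in the probe's stand: a fixed wooden block, 80 x 80 mm, 70 mm high, with one square upright hole 20 mm wide and 62 mm deep, its mouth bevelled by 6 mm. This point is 8 mm above the bench; z is up. The stand may be on either side of the planer.
- planer: Fixed green bench planer, its opening towards the robot. Origin on the bench below the middle of the hood's front edge; x points in under the hood, y along the edge, z up. Steel bed, top at z = 40 mm, x = -60 (open apron) to 95 mm. Solid cheeks, 75 mm thick and 133 mm high, shut the space under the hood at y = +75 and -75 mm. Gear case behind: 150 mm high, to x = 225 mm.
- hood_edge (a point): Middle of the lower front edge of the planer's aluminium hood, axes as planer, 125 mm above the bench. The hood's flat roof, 8 mm thick, covers x = 0 to 105 mm behind this edge and is shut at the rear from x = 95 mm. Only the front is open, so the probe has to lean 25 to 50 degrees, handle towards the robot, to reach in.
- bed_middle (a point): Middle of the bed under the hood, on its surface (40 mm above the bench, 45 mm behind the hood's edge), axes as planer. The slot is 18 mm wide in y and runs along x from 23 mm before to 40 mm behind this point, so it is seen from nowhere above. Its middle lies anywhere from y = -35 to +35 mm, new each time, not measured. The bed is plain within 30 mm of each cheek.
- catch (a joint): The lock catch, a steel bar 15 mm wide and 58 mm long that fills the bottom of the slot and is pushed straight down: 0 m = up (its top 9 mm below the bed), 0.008 m = fully down (17 mm below the bed). It takes about 5 N to move and stays where it is left.
- can: Bystander: upright can, 66 mm in diameter, 140 mm high. Origin at the centre of its underside. It stands at the other side of the planer from the stand.
- wrench: Bystander: steel wrench 190 mm long lying on the bench between robot and planer, along its own x. Origin at its underside.
- battery: Bystander: tool battery, 115 x 75 mm, 65 mm high, at the far left. Origin at the centre of its underside.
- jar: Bystander: glass jar 72 mm in diameter, 100 mm high, at the far right. Origin at the centre of its underside.
Things that resemble listed ones, but are neither listed nor needed, are in the scene too. Leave any green or yellow look-alike of the part that bears probe_handle alone.

How it is judged:
On the way, in this order (a step that is already met when the one before it is completed fails the run):
1. the tip is set on the bed under the hood, within 30 mm of a cheek (x of probe_ball in the frame of planer between 0.015 and 0.09 m and z of probe_ball in the frame of planer between 0.043 and 0.0495 m and (y of probe_ball in the frame of planer between 0.045 and 0.075 m or y of probe_ball in the frame of planer between -0.075 and -0.045 m)), for 0.1 s.
2. the tip is down in the slot and has pushed the catch down (x of probe_ball in the frame of planer between 0.015 and 0.09 m and z of probe_ball in the frame of planer below 0.034 m and value of joint catch above 0.0065 m), for 0.2 s.
At the end, for the whole second after the job is handed in: The catch is down (over 6.5 of 8 mm) and the probe stands in its stand's hole, tip within 12 mm sideways and 6 mm in height of resting on the floor, tilted under 0.2 rad, at rest and released (value of joint catch above 0.0065 m and horizontal distance between probe_ball and stand_floor below 0.012 m and z of probe_ball in the frame of stand_floor below 0.012 m and angle between probe_handle's own z axis and vertical below 0.2 rad and linear speed of probe below 0.03 m/s); the robot touches nothing.
It fails at once if the can is moved by more than 30 mm (distance of can from where it was at the start of the episode above 0.03 m).
It fails at once if the wrench is moved by more than 30 mm (distance of wrench from where it was at the start of the episode above 0.03 m).
It fails at once if the battery is moved by more than 30 mm (distance of battery from where it was at the start of the episode above 0.03 m).
It fails at once if the jar is moved by more than 30 mm (distance of jar from where it was at the start of the episode above 0.03 m).
It also fails if it takes over 64 s, if anything falls off the work surface, if the arm or the gripper's body presses on something with over 40 N, if the wrist force passes 120 N, or if a joint passes its speed limit or range.

## Working session

There is one attempt and no reset: what is moved stays moved. The work goes in short steps, Python scripts to look and compute and a tool call to move; the robot and the scene stay as the last step left them, time stands still between calls to the robot, and variables do not carry over. Pictures are saved under pics/ and viewed, about 8 in all and at most 12, crops included, and the job is handed in when it is done.

Besides the shell and the picture viewer there is one more tool, called after "Request:" by a JSON object that holds its "fn" and its "kwargs", one argument or row to a line. arm_command: Moves the arm, as the interface text tells. Its arguments: {"type":"object","properties":{"plan":{"type":"array","items":{"type":"array","items":{"type":"array","items":{"type":"number"}}}},"squeeze":{"type":"number"}},"required":["plan"]}

```bash
mkdir -p pics
cat > h.py <<'E'
import numpy as np, cv2
from scipy.spatial.transform import Rotation as R
from station import ctrl, get_image, calibration, finish_job, search_frame, cut_out, mark_of
def T(cam):
    c=calibration(cam)
    if cam!="wrist": return np.array(c["cam_to_world"])
    o=ctrl.get_obs(); M=np.eye(4); M[:3,:3]=R.from_rotvec(o["tool_rot"]).as_matrix(); M[:3,3]=o["tool_pos"]
    return M@np.array(c["hand_eye"])
def snap(cam,fn=None):
    M=T(cam); im=get_image(cam)
    if fn: cv2.imwrite("pics/"+fn,im[:,:,::-1])
    return M,im
def w(M,p): return (M@np.append(p,1))[:3]
def proj(cam,M,P):
    c=calibration(cam); p=np.linalg.inv(M)@np.append(P,1); s=p[:2]/p[2]; s=s*(1+c["k1"]*(s@s))
    return np.array([c["cx"]+c["fx"]*s[0],c["cy"]+c["fy"]*s[1]])
def ray(cam,M,px):
    c=calibration(cam); d=np.array([(px[0]-c["cx"])/c["fx"],(px[1]-c["cy"])/c["fy"]]); s=d.copy()
    for _ in range(20): s=d/(1+c["k1"]*(s@s))
    v=M[:3,:3]@np.append(s,1); return M[:3,3],v/np.linalg.norm(v)
E
python3 - <<'E'
from h import *
np.set_printoptions(precision=4,suppress=True)
ims=[]
for cam in ("scene","top"):
    M,im=snap(cam,cam+"0.png")
    for n in ("probe_handle","probe_ball","stand_floor","planer","hood_edge","bed_middle","can","wrench"):
        for d in mark_of(cam,n)[:4]: p=w(M,d["at"]); print(cam,n,round(d["conf"],2),p,proj(cam,M,p).round())
print(ctrl.get_obs())
E
```

```text
scene probe_handle 0.83 [0.4575 0.4177 0.1493] [443. 126.]
scene probe_handle 0.72 [0.5513 0.292  0.147 ] [421. 168.]
scene probe_handle 0.56 [0.5495 0.3616 0.1513] [444. 158.]
scene probe_handle 0.51 [0.363  0.3204 0.1503] [396. 112.]
scene probe_ball 0.75 [0.3633 0.3216 0.0035] [389. 142.]
scene probe_ball 0.66 [0.5491 0.3641 0.0084] [431. 184.]
scene probe_ball 0.56 [0.4516 0.4152 0.0095] [429. 153.]
scene probe_ball 0.55 [0.5537 0.2923 0.0082] [411. 194.]
scene stand_floor 0.84 [0.4529 0.3209 0.0078] [403. 164.]
scene planer 0.88 [0.6284 0.03   0.0005] [340. 251.]
scene planer 0.53 [0.4513 0.3196 0.157 ] [412. 134.]
scene hood_edge 0.9 [0.6308 0.0215 0.1259] [339. 237.]
scene can 0.66 [ 0.5006 -0.2937 -0.0007] [214. 256.]
scene wrench 0.72 [ 0.3899 -0.0359 -0.0018] [287. 190.]
top probe_handle 0.62 [0.4543 0.419  0.1449] [179. 214.]
top probe_handle 0.61 [0.5527 0.2931 0.1528] [226. 185.]
top probe_handle 0.59 [0.5488 0.3659 0.146 ] [202. 185.]
top probe_handle 0.55 [0.368  0.3182 0.1477] [208. 247.]
top probe_ball 0.7 [0.4535 0.3243 0.0158] [221. 223.]
top probe_ball 0.67 [0.454
[... 268 characters left out ...]
48 0.3133 0.0066] [226. 224.]
top hood_edge 0.92 [0.6328 0.0231 0.1265] [319. 171.]
top bed_middle 0.81 [0.6758 0.0196 0.042 ] [321. 166.]
top can 0.66 [ 0.5008 -0.2919 -0.0019] [409. 230.]
top wrench 0.89 [ 0.3929 -0.0354  0.0004] [329. 254.]
{'t': 0.9, 'q': array([ 1.155 ,  0.0527,  1.6129,  0.    ,  1.476 , -0.119 ]), 'dq': array([ 0.0009, -0.0001, -0.0011,  0.0006,  0.0004, -0.0003]), 'effort': array([ -0.0003, -39.368 , -37.0467,  -0.    ,   0.0006,  -0.    ]), 'tool_pos': array([0.1828, 0.5977, 0.2072]), 'tool_rot': array([ 0.233 ,  1.5582, -0.2329]), 'contact_force': array([ 0.3968, -0.049 ,  0.0564]), 'wrist_torque': array([-0.0317, -0.0063, -0.0207]), 'opening': 0.08555618008942975}
```

```bash
sleep 1; ls pics
```

```text
scene0.png
top0.png
```

```bash
python3 -c "
import cv2
a=cv2.imread('pics/scene0.png');b=cv2.imread('pics/top0.png')
cv2.imwrite('pics/a1.png',cv2.resize(a[80:300,180:480],(800,587),interpolation=3))
cv2.imwrite('pics/b1.png',cv2.resize(b[90:290,150:450],(800,533),interpolation=3))"
```

```text
(no output)
```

View pics/a1.png

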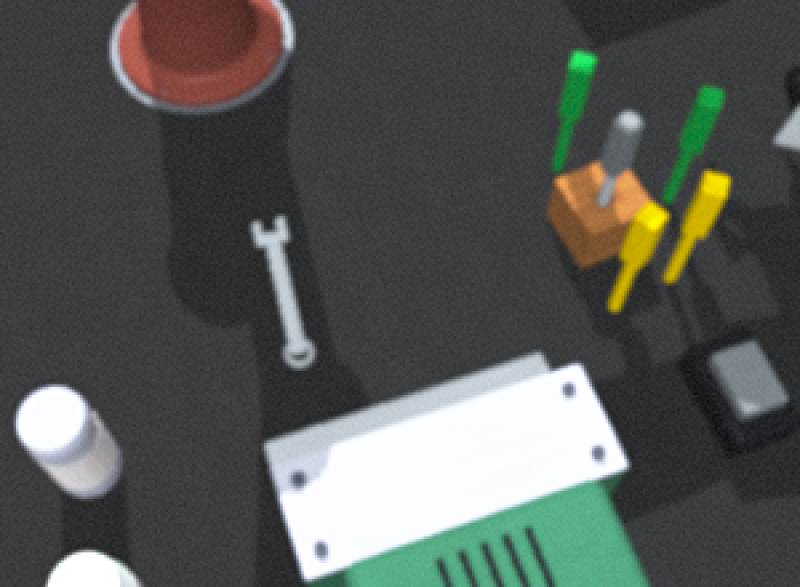

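View pics/b1.png

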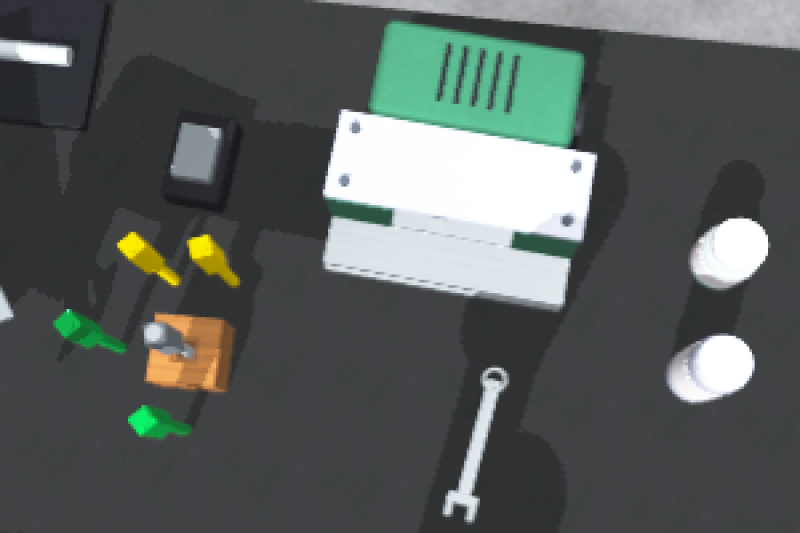

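Crop 1 (scene): grey probe in the orange stand at full-picture px about (412,130), with two green and two yellow look-alikes around it. Crop 2 (top): grey probe at px (210,215) on the stand, planer hood at centre, can and jar at right. The candidates for the probe are grey in the stand (412,130), green (396,112) and (443,126), and yellow (421,168) and (444,158). Only the grey one in the stand fits the description.

Run:
```python
from h import *
np.set_printoptions(precision=4,suppress=True)
print(np.array(calibration("wrist")["hand_eye"]),calibration("wrist")["fx"])
print(R.from_rotvec(ctrl.get_obs()["tool_rot"]).as_matrix())
M=T("top")
for n,p in dict(fl=(325,197),fr=(590,243),rl=(343,110),rr=(597,153)).items():
    o,v=ray("top",M,(150+p[0]*.375,90+p[1]*.375)); print(n,o+v*(.133-o[2])/v[2])
M=T("scene")
for n,p in dict(fr=(265,450),rr=(305,580),fl=(580,365),rl=(628,467)).items():
    o,v=ray("scene",M,(180+p[0]*.375,80+p[1]*.375)); print(n,o+v*(.133-o[2])/v[2])
print("cam top",T("top")[:3,3],"scene",M[:3,3])
```

```text
[[-0.0003 -0.3135  0.9496 -0.167 ]
 [ 1.      0.0001  0.0004  0.0004]
 [-0.0002  0.9496  0.3135 -0.08  ]
 [ 0.      0.      0.      1.    ]] 312.7878390129611
[[ 0.      0.2924  0.9563]
 [ 0.      0.9563 -0.2924]
 [-1.      0.     -0.    ]]
fl [0.6391 0.1695 0.133 ]
fr [ 0.6177 -0.1372  0.133 ]
rl [0.7464 0.1622 0.133 ]
rr [ 0.7258 -0.1372  0.133 ]
fr [ 0.6039 -0.1235  0.133 ]
rr [ 0.7261 -0.1334  0.133 ]
fl [0.6444 0.1751 0.133 ]
rl [0.7489 0.1663 0.133 ]
cam top [0.3315 0.0147 1.203 ] scene [ 0.9308 -0.144   1.0043]
```

Request:
{"fn": "arm_command", "kwargs": {
  "plan": [
    [[-0.034,0,0,0,0,0,0.085],[-0.034,0,0,0,0,0,0.085],[-0.034,0,0,0,0,0,0.085],[0,-0.02,0.033,0,0,0,0.085],[0,-0.02,0.033,0,0,0,0.085],[0,-0.02,0.033,0,0,0,0.085],[0,-0.02,0.033,0,0,0,0.085],[0,-0.02,0.033,0,0,0,0.085],[0,-0.02,0.033,0,0,0,0.085],[0,-0.02,0.033,0,0,0,0.085],[0,-0.02,0.033,0,0,0,0.085],[0,-0.02,0.033,0,0,0,0.085],[0,-0.013,0.03,0,0,0,0.085],[0,0,0,-5.7,0,0,0.05],[0,0,0,-5.7,0,0,0.05],[0,0,0,-5.7,0,0,0.05],[0,0,0,0,0,0,0.05],[0,0,0,0,0,0,0.05]]
  ]
}}

```text
t: 2.4
tool_pos: [0.4513, 0.3034, 0.3156]
tool_rot: [-0.011, 1.565, 0.011]
contact_force: [0.6, -0.0, 0.0]
opening: 0.0499
```

Run:
```python
from h import *
np.set_printoptions(precision=4,suppress=True)
o=ctrl.get_obs();print(o["t"],o["tool_pos"],R.from_rotvec(o["tool_rot"]).as_matrix(),o["opening"])
M,im=snap("wrist","w1.png")
for n in ("probe_handle","probe_ball","stand_floor"):
    for d in mark_of("wrist",n)[:5]: p=w(M,d["at"]); print(n,round(d["conf"],2),p,proj("wrist",M,p).round())
cv2.imwrite("pics/w1b.png",cv2.resize(im[:,:,::-1],(800,500)))
```

```text
2.4 [0.4513 0.3034 0.3156] [[ 0.006  -0.0139  0.9999]
 [ 0.0001  0.9999  0.0139]
 [-1.      0.      0.006 ]] 0.049941765177698424
probe_handle 0.83 [0.5506 0.3615 0.1482] [363. 259.]
probe_handle 0.71 [0.4551 0.4159 0.1437] [416. 181.]
probe_handle 0.65 [0.4532 0.3294 0.1537] [340. 180.]
probe_handle 0.64 [0.5539 0.2941 0.1519] [307. 262.]
probe_handle 0.64 [0.7018 0.3499 0.0008] [340. 294.]
probe_ball 0.97 [0.4573 0.419  0.0053] [391. 160.]
probe_ball 0.72 [0.5557 0.2901 0.0049] [307. 219.]
probe_ball 0.65 [0.5519 0.3671 0.0096] [355. 218.]
probe_ball 0.61 [0.4554 0.327  0.0196] [332. 160.]
stand_floor 0.59 [0.4557 0.3227 0.0091] [329. 159.]
```

View pics/w1b.png

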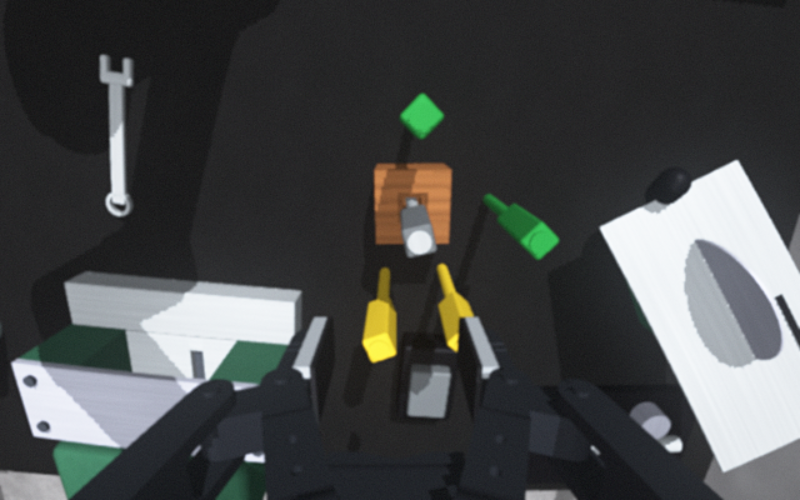

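Wrist view: grey probe in the stand at view px (418,235), look-alikes beyond it, planer at left with its opening towards the robot. I enlarge the probe to confirm it and read the handle's yaw and lean.

```bash
python3 -c "
import cv2
a=cv2.imread('pics/w1.png')
cv2.imwrite('pics/w1c.png',cv2.resize(a[125:215,290:380],(600,600),interpolation=2))"
```

```text
(no output)
```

View pics/w1c.png

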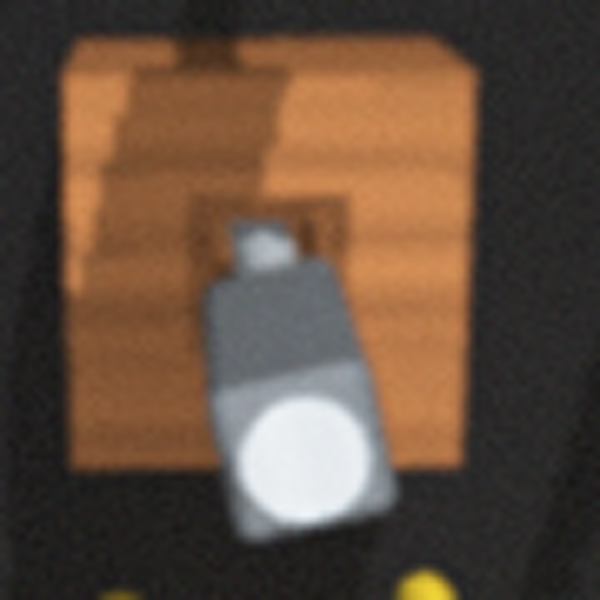

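The crop confirms the grey probe in the stand; top-face corners at crop px (215,390), (365,360), (395,500), (250,540).

Run:
```python
from h import *
np.set_printoptions(precision=4,suppress=True)
M=T("wrist")
def g(p,z):
    o,v=ray("wrist",M,(290+p[0]*.15,125+p[1]*.15)); return o+v*(z-o[2])/v[2]
P=np.array([g(p,.197) for p in [(215,390),(365,360),(395,500),(250,540)]])
print(P,"centre",P.mean(0),"sides",np.linalg.norm(np.diff(P,axis=0),axis=1))
print("edge angles deg", [np.degrees(np.arctan2(*(b-a)[:2])) for a,b in ((P[0],P[1]),(P[3],P[2]))],[np.degrees(np.arctan2(*(b-a)[[1,0]])) for a,b in ((P[0],P[3]),(P[1],P[2]))])
S=np.array([g(p,.07) for p in [(62,72),(478,72),(465,468),(72,468)]]);print("stand",S,S.mean(0))
H=np.array([g(p,.07) for p in [(190,197),(348,197)]]);print("hole mouth rear edge",H)
# planer hood front-lower visible / marks
for n in ("hood_edge","planer","bed_middle"):
    for d in mark_of("wrist",n)[:2]: p=w(M,d["at"]); print(n,round(d["conf"],2),p)
```

```text
[[0.4452 0.3096 0.197 ]
 [0.4405 0.3306 0.197 ]
 [0.461  0.3358 0.197 ]
 [0.4674 0.3152 0.197 ]] centre [0.4535 0.3228 0.197 ] sides [0.0215 0.0212 0.0216]
edge angles deg [np.float64(-12.61603032995009), np.float64(-17.21024594505159)] [np.float64(13.981286495847513), np.float64(14.267984389749154)]
stand [[0.4151 0.2815 0.07  ]
 [0.4137 0.3625 0.07  ]
 [0.4944 0.3647 0.07  ]
 [0.4957 0.2835 0.07  ]] [0.4547 0.323  0.07  ]
hole mouth rear edge [[0.4392 0.3068 0.07  ]
 [0.4386 0.3382 0.07  ]]
hood_edge 0.73 [0.6298 0.0243 0.1285]
planer 0.94 [0.6305 0.0298 0.0009]
```

Request:
{"fn": "arm_command", "kwargs": {
  "plan": [
    [[0,0,0,-6.7,0,0,0.055],[0,0,0,-6.7,0,0,0.055],[0,0,0,0,0,0,0.055],[0,0.018,0.007,0,0,0,0.055],[0.03,0,0,0,0,0,0.055],[0.03,0,0,0,0,0,0.055],[0,0,0,0,0,0,0.055]]
  ]
}}

```text
t: 3.33
tool_pos: [0.4545, 0.3254, 0.2573]
tool_rot: [-0.192, 1.55, 0.195]
contact_force: [-0.3, 0.7, -0.7]
opening: 0.0549
```

Run:
```python
from h import *
np.set_printoptions(precision=4,suppress=True)
o=ctrl.get_obs();print(o["t"],o["tool_pos"],R.from_rotvec(o["tool_rot"]).as_matrix(),o["opening"])
M,im=snap("wrist","w2.png")
for n in ("probe_handle",):
    for d in mark_of("wrist",n)[:5]: p=w(M,d["at"]); print(n,round(d["conf"],2),p,proj("wrist",M,p).round())
cv2.imwrite("pics/w2b.png",cv2.resize(im[80:330,180:500,::-1],(768,600)))
```

```text
3.3333 [0.4545 0.3254 0.2573] [[ 0.012  -0.2445  0.9696]
 [ 0.0033  0.9697  0.2444]
 [-0.9999  0.0002  0.0125]] 0.05490606120846587
probe_handle 0.97 [0.4558 0.4146 0.1478] [407. 215.]
probe_handle 0.92 [0.5536 0.295  0.1485] [263. 276.]
probe_handle 0.9 [0.453  0.3265 0.1552] [318. 192.]
probe_handle 0.64 [0.5494 0.3623 0.1485] [328. 286.]
probe_handle 0.6 [0.3642 0.3218 0.1488] [339.  89.]
```

View pics/w2b.png

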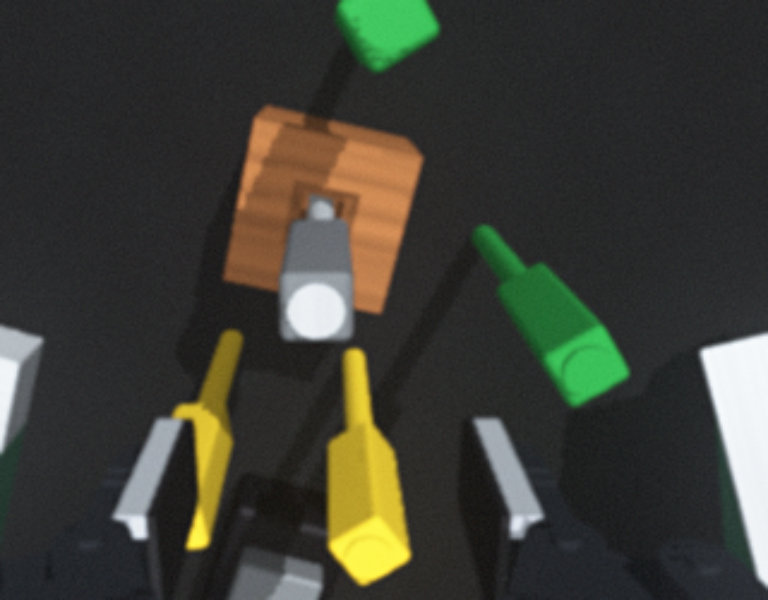

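Request:
{"fn": "arm_command", "kwargs": {
  "plan": [
    [[0,-0.005,0.001,0,0,0,0.055],[0.03,0,0,0,0,0,0.055],[0.03,0,0,0,0,0,0.055],[0.03,0,0,0,0,0,0.055],[0.02,0,0,0,0,0,0.055],[0,0,0,0,0,0,0.055],[0,0,0,0,0,0,0.0],[0,0,0,0,0,0,0.0],[0,0,0,0,0,0,0.0],[0,0,0,0,0,0,0.0],[0,0,0,0,0,0,0.0],[0,0,0,0,0,0,0.0]]
  ],
  "squeeze": 90
}}

```text
t: 4.43
tool_pos: [0.4764, 0.3264, 0.1802]
tool_rot: [-0.171, 1.502, 0.2]
contact_force: [0.7, -0.2, -0.1]
opening: -0.0001
```

Run:
```python
from h import *
np.set_printoptions(precision=4,suppress=True)
o=ctrl.get_obs();print(o)
print(R.from_rotvec(o["tool_rot"]).as_matrix())
M,im=snap("wrist","w3.png")
Ms,ims=snap("scene","s3.png")
for c,MM in (("wrist",M),("scene",Ms)):
    for d in mark_of(c,"probe_handle")[:6]: p=w(MM,d["at"]); print(c,round(d["conf"],2),p,proj(c,MM,p).round())
a=cv2.resize(im[:,80:560,::-1],(480,400)); b=cv2.resize(ims[60:260,330:490,::-1],(320,400))
cv2.imwrite("pics/c3.png",np.hstack([a,b]))
```

```text
{'t': 4.4333, 'q': array([ 0.474 , -0.0867,  1.7971, -0.0041,  1.3679, -1.3345]), 'dq': array([-0.0007, -0.0097, -0.0169, -0.0003,  0.0055,  0.0026]), 'effort': array([ -0.0251, -32.8804, -36.7121,  -0.0149,  -0.199 ,  -0.0001]), 'tool_pos': array([0.4764, 0.3264, 0.1802]), 'tool_rot': array([-0.1713,  1.5018,  0.1997]), 'contact_force': array([ 0.7349, -0.1691, -0.0536]), 'wrist_torque': array([ 0.0258,  0.0187, -0.0587]), 'opening': -8.066897447867643e-05}
[[ 0.0581 -0.2364  0.9699]
 [ 0.0253  0.9716  0.2353]
 [-0.998   0.0109  0.0625]]
wrist 0.81 [0.4549 0.4158 0.1482] [448. 221.]
wrist 0.77 [0.3626 0.3184 0.148 ] [350.  38.]
wrist 0.68 [0.4589 0.3255 0.1558] [321. 202.]
scene 0.85 [0.5459 0.3634 0.1528] [444. 156.]
scene 0.78 [0.4564 0.4203 0.1453] [443. 126.]
scene 0.77 [0.5483 0.2924 0.1479] [420. 167.]
scene 0.73 [0.4594 0.3274 0.1592] [416. 135.]
scene 0.7 [0.3665 0.3189 0.1506] [396. 113.]
```

View pics/c3.png

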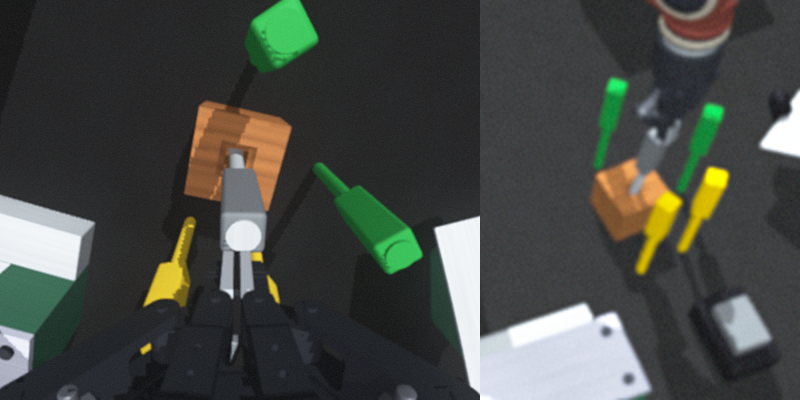

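The jaws shut just behind the handle: the descent drifted 22 mm in x and tilted. The probe still stands untouched. I open, straighten the tool and slide back with small rows.

Request:
{"fn": "arm_command", "kwargs": {
  "plan": [
    [[0,0,0,0,0,0,0.055],[0,0,0,0,0,0,0.055],[0,0,0,0,0,0,0.055],[0,0,0,0,0,0,0.055],[-0.01,0,0,0,1.8,-0.3,0.055],[-0.01,0,0,0,1.8,-0.3,0.055],[0,0,0,0,0,0,0.055],[0,0,-0.008,0,0,0,0.055],[0,0,-0.008,0,0,0,0.055]]
  ]
}}

```text
t: 5.38
tool_pos: [0.4578, 0.3212, 0.1965]
tool_rot: [-0.189, 1.571, 0.185]
contact_force: [-1.0, -0.3, -0.7]
opening: 0.0553
```

```bash
cat >> h.py <<'E'
np.set_printoptions(precision=4,suppress=True)
def st():
    o=ctrl.get_obs();print(round(o["t"],2),o["tool_pos"],"open",round(o["opening"],4),"F",o["contact_force"].round(1),"q",o["q"].round(3));print(R.from_rotvec(o["tool_rot"]).as_matrix())
E
python3 -c "from h import *;st()"
```

```text
5.38 [0.4578 0.3212 0.1965] open 0.0553 F [-1.  -0.3 -0.7] q [ 0.478 -0.091  1.772  0.001  1.469 -1.33 ]
[[-0.008  -0.2359  0.9718]
 [-0.0035  0.9718  0.2358]
 [-1.     -0.0015 -0.0086]]
```

Request:
{"fn": "arm_command", "kwargs": {
  "plan": [
    [[0.012,0,-0.001,0,0,0,0.055],[0.012,0,-0.001,0,0,0,0.055],[0.012,0,-0.001,0,0,0,0.055],[0,0,0,0,0,0,0.055]]
  ]
}}

```text
t: 5.72
tool_pos: [0.4505, 0.3193, 0.1551]
tool_rot: [-0.19, 1.572, 0.186]
contact_force: [-0.8, 0.4, -0.1]
opening: 0.0548
```

```bash
python3 -c "from h import *;st()"
```

```text
5.72 [0.4505 0.3193 0.1551] open 0.0548 F [-0.8  0.4 -0.1] q [ 0.482 -0.076  1.829  0.001  1.399 -1.329]
[[-0.0092 -0.237   0.9715]
 [-0.0041  0.9715  0.237 ]
 [-0.9999 -0.0018 -0.0099]]
```

Request:
{"fn": "arm_command", "kwargs": {
  "plan": [
    [[0.01,0.001,0.004,0,0,0,0.055],[0,0,0,0,0,0,0.055],[0,0,0,0,0,0,0.0],[0,0,0,0,0,0,0.0],[0,0,0,0,0,0,0.0],[0,0,0,0,0,0,0.0]]
  ],
  "squeeze": 100
}}

```text
t: 6.22
tool_pos: [0.4531, 0.3207, 0.141]
tool_rot: [-0.192, 1.577, 0.184]
contact_force: [-1.2, -0.9, -1.3]
opening: 0.023
```

```bash
python3 -c "from h import *;st()"
```

```text
6.22 [0.4531 0.3207 0.141 ] open 0.023 F [-1.2 -0.9 -1.3] q [ 0.481 -0.053  1.831  0.001  1.378 -1.329]
[[-0.0136 -0.2368  0.9715]
 [-0.0062  0.9715  0.2368]
 [-0.9999 -0.0028 -0.0147]]
```

Gripped (opening 23 mm on the 24 mm handle). Next comes the lift.

Request:
{"fn": "arm_command", "kwargs": {
  "plan": [
    [[-0.012,0,0,0,0,0,0.0],[-0.015,0,0,0,0,0,0.0],[-0.015,0,0,0,0,0,0.0],[-0.015,0,0,0,0,0,0.0],[-0.02,0,0,0,0,0,0.0],[-0.02,0,0,0,0,0,0.0],[-0.025,0,0,0,0,0,0.0],[-0.025,0,0,0,0,0,0.0],[0,0,0,0,0,0,0.0]]
  ]
}}

```text
t: 6.97
tool_pos: [0.4547, 0.3211, 0.2998]
tool_rot: [-0.191, 1.576, 0.184]
contact_force: [-1.1, 0.1, 0.3]
opening: 0.0229
```

Run:
```python
from h import *
st()
M,im=snap("wrist","w4.png")
R0=np.linalg.inv(np.array(calibration("wrist")["hand_eye"]))
for n in ("probe_handle","probe_ball"):
    for d in mark_of("wrist",n)[:5]:
        print(n,round(d["conf"],2),"tool",w(np.array(calibration("wrist")["hand_eye"]),d["at"]),w(M,d["at"]))
# expected pixel of ball if straight
H=np.array(calibration("wrist")["hand_eye"])
for x in (.1265,.12,.03): print(x,proj("wrist",H,[x,0,0]))
cv2.imwrite("pics/w4b.png",cv2.resize(im[100:300,220:420,::-1],(600,600)))
```

```text
6.97 [0.4547 0.3211 0.2998] open 0.0229 F [-1.1  0.1  0.3] q [ 0.481 -0.139  1.646  0.     1.648 -1.329]
[[-0.0122 -0.2366  0.9715]
 [-0.0061  0.9716  0.2365]
 [-0.9999 -0.0031 -0.0133]]
probe_handle 0.79 tool [0.1505 0.0931 0.0262] [0.4564 0.4168 0.1487]
probe_handle 0.77 tool [-0.0141  0.0067  0.0103] [0.4634 0.3301 0.3137]
probe_handle 0.61 tool [ 0.1488 -0.0519  0.0878] [0.5505 0.2905 0.15  ]
probe_handle 0.56 tool [ 0.1482  0.0251 -0.0865] [0.363  0.3241 0.1528]
probe_ball 0.95 tool [0.2942 0.0944 0.0264] [0.4545 0.4172 0.005 ]
probe_ball 0.7 tool [ 0.2933 -0.05    0.096 ] [0.5563 0.2934 0.0055]
probe_ball 0.69 tool [0.1261 0.0015 0.0033] [0.4561 0.3226 0.1737]
probe_ball 0.38 tool [0.2884 0.0235 0.1054] [0.5481 0.3671 0.0099]
0.1265 [316.1469 187.8469]
0.12 [316.1442 189.6431]
0.03 [316.0909 225.2657]
```

View pics/w4b.png

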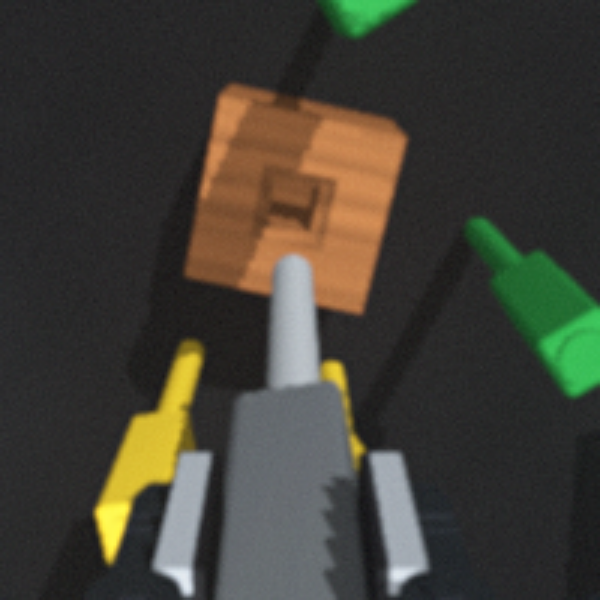

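Held straight: the ball at tool (0.126, 0.001, 0.003), and the empty hole shows at crop px (297,207). I go to the planer, align the yaw and lean 45°.

Request:
{"fn": "arm_command", "kwargs": {
  "plan": [
    [[0,0,0,6,0,0,0.0],[0,0,0,6,0,0,0.0],[0,0,0,6,0,0,0.0],[0,-0.0227,0.006,0,0,0,0.0],[0,-0.0227,0.006,0,0,0,0.0],[0,-0.0227,0.006,0,0,0,0.0],[0,-0.0227,0.006,0,0,0,0.0],[0,-0.0227,0.006,0,0,0,0.0],[0,-0.0227,0.006,0,0,0,0.0],[0,-0.0227,0.006,0,0,0,0.0],[0,-0.0227,0.006,0,0,0,0.0],[0,-0.0227,0.006,0,0,0,0.0],[0,-0.02,0.006,0,0,0,0.0],[0,0,0,0,-6,0,0.0],[0,0,0,0,-6,0,0.0],[0,0,0,0,-6,0,0.0],[0,0,0,0,-6,0,0.0],[0,0,0,0,-6,0,0.0],[0,0,0,0,-6,0,0.0],[0,0,0,0,-6,0,0.0]]
  ]
}}

```text
t: 8.78
tool_pos: [0.4757, 0.074, 0.237]
tool_rot: [0.007, 0.915, -0.102]
contact_force: [-0.5, 0.1, -1.6]
opening: 0.0227
```

```bash
cat >> h.py <<'E'
O=np.array([.630,.022,0]); yaw=np.radians(-4.3); B=np.array([.1265,0,0])
P=R.from_euler("z",yaw).as_matrix()
WT=R.from_matrix(P@np.array([[.7071,0,.7071],[0,1,0],[-.7071,0,.7071]]))
def pl(target=None):
    "ball in planer frame; shift+turn in tool axes to reach target ball (planer frame) at working orientation"
    o=ctrl.get_obs(); A=R.from_rotvec(o["tool_rot"]); b=o["tool_pos"]+A.apply(B)
    print("t",round(o["t"],2),"ball(planer)",P.T@(b-O),"F(planer)",(P.T@o["contact_force"]).round(1),"err turn deg",np.degrees((A.inv()*WT).as_rotvec()).round(2))
    if target is not None: print(" shift tool at WT:",WT.inv().apply(P@np.array(target)+O-b), "TCP",o["tool_pos"])
    return P.T@(b-O)
E
python3 - <<'E'
from h import *
st();pl([-.03,.057,.075])
E
```

```text
8.78 [0.4757 0.074  0.237 ] open 0.0227 F [-0.5  0.1 -1.6] q [ 0.087 -0.835  2.326 -0.163  1.011 -1.364]
[[ 0.6051  0.0914  0.7909]
 [-0.0854  0.9951 -0.0496]
 [-0.7915 -0.0375  0.61  ]]
t 8.78 ball(planer) [-0.0807  0.0352  0.1369] F(planer) [-0.5  0.1 -1.6] err turn deg [ 0.71 -7.4   2.24]
 shift tool at WT: [ 0.0796  0.0218 -0.0079] TCP [0.4757 0.074  0.237 ]
```

Request:
{"fn": "arm_command", "kwargs": {
  "plan": [
    [[0.02,0.006,0,0.2,0,0.5,0.0],[0.02,0.006,0,0.2,0,0.5,0.0],[0.02,0.006,0,0.2,-2,0.5,0.0],[0.01,0.003,0,0.2,-2,0.5,0.0],[0,0,0,0,-2,0,0.0]]
  ]
}}

```text
t: 9.2
tool_pos: [0.5105, 0.0904, 0.1657]
tool_rot: [0.032, 0.81, -0.074]
contact_force: [-0.3, -0.9, -2.3]
opening: 0.0224
```

Run:
```python
from h import *
st();pl([-.03,.057,.06])
```

```text
9.2 [0.5105 0.0904 0.1657] open 0.0224 F [-0.3 -0.9 -2.3] q [ 0.107 -0.719  2.418 -0.199  0.701 -1.283]
[[ 0.6867  0.0786  0.7227]
 [-0.0544  0.9969 -0.0568]
 [-0.7249 -0.0003  0.6888]]
t 9.2 ball(planer) [-0.0371  0.0589  0.074 ] F(planer) [-0.3 -0.9 -2.3] err turn deg [-0.14 -1.46  0.16]
 shift tool at WT: [ 0.0149 -0.0019 -0.0048] TCP [0.5105 0.0904 0.1657]
```

Run:
```python
from h import *
M,im=snap("wrist","w5.png")
H=np.array(calibration("wrist")["hand_eye"])
for n in ("probe_ball","hood_edge","bed_middle","planer"):
    for d in mark_of("wrist",n)[:2]:
        print(n,round(d["conf"],2),"tool",w(H,d["at"]),"planer",P.T@(w(M,d["at"])-O))
cv2.imwrite("pics/w5b.png",cv2.resize(im[:,:,::-1],(800,500)))
```

```text
probe_ball 0.82 tool [ 0.1246  0.278  -0.0965] planer [-0.1074  0.3372  0.0088]
probe_ball 0.77 tool [ 0.1354  0.2055 -0.0898] planer [-0.0953  0.2647  0.0056]
hood_edge 0.65 tool [ 0.114  -0.0556  0.062 ] planer [-0.001   0.0032  0.1257]
planer 0.93 tool [ 0.2066 -0.0529 -0.0253] planer [-0.0005  0.0058 -0.0015]
```

View pics/w5b.png

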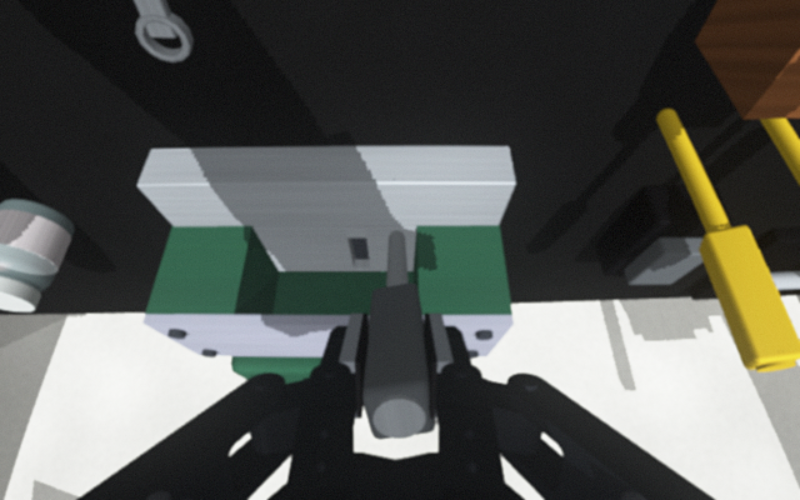

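The view shows the planer square-on, the ball over the apron at view px (397,235), and the slot mouth as a dark mark at (359,249). The cheeks' inner edges sit at about (250,228) and (415,228).

Run:
```python
from h import *
M=T("wrist")
for n,p in dict(slot=(359,249),slotTL=(348,238),slotTR=(367,238),L=(250,228),Rr=(415,228),cornFL=(138,184),cornFR=(516,184)).items():
    o,v=ray("wrist",M,(p[0]*.8,p[1]*.8)); q=o+v*(.04-o[2])/v[2]; print(n,P.T@(q-O))
pl([.055,.057,.056])
```

```text
slot [0.0608 0.0215 0.04  ]
slotTL [0.0382 0.0125 0.04  ]
slotTR [0.0383 0.0313 0.04  ]
L [ 0.0187 -0.0791  0.04  ]
Rr [0.0198 0.0781 0.04  ]
cornFL [-0.05   -0.1496  0.04  ]
cornFR [-0.0467  0.1565  0.04  ]
t 9.45 ball(planer) [-0.0346  0.0593  0.0803] F(planer) [ 0.3 -0.3 -0.9] err turn deg [-0.17 -1.12  0.12]
 shift tool at WT: [ 0.0805 -0.0023  0.0462] TCP [0.5125 0.0906 0.1714]
```

Request:
{"fn": "arm_command", "kwargs": {
  "plan": [
    [[0.015,0,0.01,0,-0.5,0,0.0],[0.015,0,0.01,0,-0.5,0,0.0],[0.015,0,0.01,0,0,0,0.0],[0.013,0,0.01,0,0,0,0.0],[0,0,0,0,0,0,0.0],[0,0,0,0,0,0,0.0]]
  ]
}}

```text
t: 9.95
tool_pos: [0.5859, 0.0847, 0.1624]
tool_rot: [0.033, 0.786, -0.075]
contact_force: [-2.1, 0.4, -1.0]
opening: 0.0225
```

Run:
```python
from h import *
pl([.055,.057,.050])
```

```text
t 9.95 ball(planer) [0.0407 0.0589 0.0729] F(planer) [-2.1  0.2 -1. ] err turn deg [-0.27 -0.06  0.15]
 shift tool at WT: [ 0.0263 -0.0019 -0.0061] TCP [0.5859 0.0847 0.1624]
```

Request:
{"fn": "arm_command", "kwargs": {
  "plan": [
    [[0.008,0,-0.003,0,0,0,0.0],[0.008,0,-0.003,0,0,0,0.0],[0.005,0,-0.001,0,0,0,0.0],[0,0,0,0,0,0,0.0]]
  ]
}}

```text
t: 10.28
tool_pos: [0.597, 0.0843, 0.1445]
tool_rot: [0.033, 0.78, -0.074]
contact_force: [-0.5, 0.1, -2.1]
opening: 0.0223
```

Run:
```python
from h import *
pl([.052,.058,.045])
```

```text
t 10.28 ball(planer) [0.0524 0.0595 0.0555] F(planer) [-0.5  0.  -2.1] err turn deg [-0.27  0.31  0.08]
 shift tool at WT: [ 0.0072 -0.0015 -0.0077] TCP [0.597  0.0843 0.1445]
```

Request:
{"fn": "arm_command", "kwargs": {
  "plan": [
    [[0.002,0,-0.002,0,0,0,0.0],[0.002,0,-0.002,0,0,0,0.0],[0.002,0,-0.002,0,0,0,0.0],[0.001,0,-0.001,0,0,0,0.0]]
  ]
}}

```text
t: 10.62
tool_pos: [0.5983, 0.0847, 0.1365]
tool_rot: [0.033, 0.774, -0.073]
contact_force: [-2.3, -0.1, 2.1]
opening: 0.0221
```

Run:
```python
from h import *
pl([.052,.058,.045])
```

```text
t 10.62 ball(planer) [0.0541 0.0601 0.048 ] F(planer) [-2.3 -0.3  2.1] err turn deg [-0.25  0.64  0.01]
 shift tool at WT: [ 0.0006 -0.0021 -0.0037] TCP [0.5983 0.0847 0.1365]
```

Request:
{"fn": "arm_command", "kwargs": {
  "plan": [
    [[0.001,0,-0.001,0,0,0,0.0],[0.001,0,-0.001,0,0,0,0.0],[0.001,0,-0.001,0,0,0,0.0]]
  ]
}}

```text
t: 10.87
tool_pos: [0.6005, 0.0851, 0.1358]
tool_rot: [0.033, 0.766, -0.072]
contact_force: [-2.8, 0.4, 2.8]
opening: 0.0223
```

Run:
```python
from h import *
pl([.052,.058,.045])
```

```text
t 10.87 ball(planer) [0.0569 0.0608 0.0481] F(planer) [-2.8  0.2  2.8] err turn deg [-0.24  1.07 -0.05]
 shift tool at WT: [-0.0013 -0.0028 -0.0056] TCP [0.6005 0.0851 0.1358]
```

On the bed at y ≈ 0.060 with about 3 N; step 1 is met. Now the drag.

Request:
{"fn": "arm_command", "kwargs": {
  "plan": [
    [[0.0004,-0.003,-0.001,0,0.1,0,0.0],[0.0004,-0.003,-0.001,0,0.1,0,0.0],[0.0004,-0.003,-0.001,0,0.1,0,0.0],[0.0004,-0.003,-0.001,0,0.1,0,0.0],[0.0004,-0.003,-0.001,0,0.1,0,0.0],[0.0004,-0.003,-0.001,0,0.1,0,0.0],[0.0004,-0.003,-0.001,0,0.1,0,0.0],[0.0004,-0.003,-0.001,0,0.1,0,0.0]]
  ]
}}

```text
t: 11.53
tool_pos: [0.5997, 0.0615, 0.1344]
tool_rot: [0.037, 0.765, -0.067]
contact_force: [0.1, 3.2, 3.7]
opening: 0.0224
```

Run:
```python
from h import *
pl([.055,.021,.045])
```

```text
t 11.53 ball(planer) [0.058  0.038  0.0467] F(planer) [-0.1  3.2  3.7] err turn deg [-0.36  1.12 -0.39]
 shift tool at WT: [-0.0009 -0.017  -0.0033] TCP [0.5997 0.0615 0.1344]
```

Request:
{"fn": "arm_command", "kwargs": {
  "plan": [
    [[0.0004,-0.0025,-0.0012,0,0.15,0,0.0],[0.0004,-0.0025,-0.0012,0,0.15,0,0.0],[0.0004,-0.0025,-0.0012,0,0.15,0,0.0],[0.0004,-0.0025,-0.0012,0,0.15,0,0.0],[0.0006,-0.0025,-0.0014,0,0.15,0,0.0],[0.0006,-0.0025,-0.0014,0,0.15,0,0.0],[0.0006,-0.002,-0.0014,0,0.15,0,0.0]]
  ]
}}

```text
t: 12.12
tool_pos: [0.594, 0.0422, 0.1246]
tool_rot: [0.038, 0.786, -0.068]
contact_force: [0.2, 2.3, 3.3]
opening: 0.0224
```

Run:
```python
from h import *
pl([.055,.021,.045])
```

```text
t 12.12 ball(planer) [0.0519 0.0182 0.035 ] F(planer) [-0.   2.3  3.3] err turn deg [-0.38 -0.07 -0.33]
 shift tool at WT: [-0.0049  0.0028  0.0092] TCP [0.594  0.0422 0.1246]
```

In the slot (z dropped 13 mm at y ≈ 0.018). Next I push down.

Request:
{"fn": "arm_command", "kwargs": {
  "plan": [
    [[0.0018,0.0005,-0.0014,0,0,0,0.0],[0.0018,0.0005,-0.0014,0,0,0,0.0],[0.0018,0.0005,-0.0014,0,0,0,0.0],[0.0018,0,-0.0014,0,0,0,0.0],[0.0018,0,-0.0014,0,0,0,0.0]]
  ]
}}

```text
t: 12.53
tool_pos: [0.5988, 0.0424, 0.118]
tool_rot: [0.036, 0.776, -0.069]
contact_force: [-7.0, 0.8, 9.9]
opening: 0.0227
```

Run:
```python
from h import *
pl([.055,.021,.045])
```

```text
t 12.53 ball(planer) [0.0576 0.0185 0.0293] F(planer) [-7.1  0.2  9.9] err turn deg [-0.29  0.5  -0.23]
 shift tool at WT: [-0.0129  0.0025  0.0093] TCP [0.5988 0.0424 0.118 ]
```

Request:
{"fn": "arm_command", "kwargs": {
  "plan": [
    [[0.001,0,-0.003,0,0,0,0.0],[0.002,0,-0.003,0,0,0,0.0],[0.002,0,-0.003,0,0,0,0.0],[0.002,0,-0.003,0,0,0,0.0]]
  ]
}}

```text
t: 12.87
tool_pos: [0.6026, 0.0427, 0.1155]
tool_rot: [0.032, 0.754, -0.069]
contact_force: [-6.8, 0.3, 10.7]
opening: 0.0227
```

Run:
```python
from h import *
pl([.055,.019,.031])
```

```text
t 12.87 ball(planer) [0.0632 0.0191 0.0288] F(planer) [-6.8 -0.2 10.7] err turn deg [-0.13  1.75 -0.23]
 shift tool at WT: [-0.0073 -0.0001 -0.0043] TCP [0.6026 0.0427 0.1155]
```

Request:
{"fn": "arm_command", "kwargs": {
  "plan": [
    [[0.001,0,-0.004,0,0.5,0,0.0],[0.002,0,-0.006,0,0.5,0,0.0],[0.002,0,-0.006,0,0.5,0,0.0],[0.002,0,-0.006,0,0.5,0,0.0]]
  ]
}}

```text
t: 13.2
tool_pos: [0.6016, 0.0434, 0.1084]
tool_rot: [0.03, 0.762, -0.067]
contact_force: [-0.9, -1.2, 5.7]
opening: 0.0225
```

Run:
```python
from h import *
pl([.055,.019,.07])
```

```text
t 13.2 ball(planer) [0.0616 0.0198 0.0211] F(planer) [-0.8 -1.3  5.7] err turn deg [ 0.02  1.34 -0.27]
 shift tool at WT: [-0.0393 -0.0008  0.0299] TCP [0.6016 0.0434 0.1084]
```

Run:
```python
from h import *
M,im=snap("wrist","w6.png")
H=np.array(calibration("wrist")["hand_eye"])
for n in ("probe_ball","probe_handle","hood_edge"):
    for d in mark_of("wrist",n)[:4]:
        print(n,round(d["conf"],2),"tool",w(H,d["at"]),"planer",P.T@(w(M,d["at"])-O))
for x in (.1265,.03): print(proj("wrist",H,[x,0,0]))
cv2.imwrite("pics/w6b.png",cv2.resize(im[100:400,180:480,::-1],(600,600)))
```

```text
probe_ball 0.87 tool [0.1256 0.0026 0.0094] planer [0.0674 0.0224 0.0285]
probe_handle 0.84 tool [-0.0184  0.0009  0.0116] planer [-0.0352  0.02    0.1295]
[315.9497 188.037 ]
[315.8221 225.6088]
```

View pics/w6b.png

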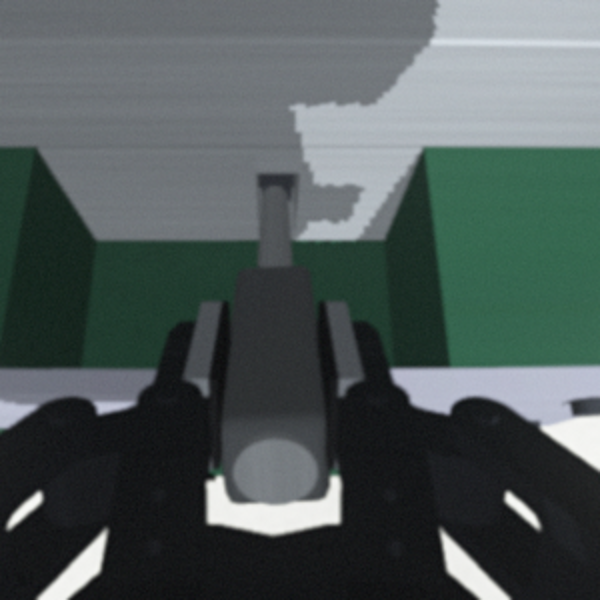

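The probe sits in the slot mouth at crop px (276,180). Its ball mark is 0.0285 m high, the fully down level. The handle slipped a few mm across the pads during the last hard push. I retract along the probe's axis.

Request:
{"fn": "arm_command", "kwargs": {
  "plan": [
    [[-0.01,0,0,0,0,0,0.0],[-0.015,0,0,0,0,0,0.0],[-0.02,0,0,0,0,0,0.0],[-0.02,0,0,0,0,0,0.0],[-0.02,0,0,0,0,0,0.0],[-0.02,0,0,0,0,0,0.0],[0,0,0,0,0,0,0.0],[0,0,0,0,0,0,0.0]]
  ]
}}

```text
t: 14.07
tool_pos: [0.5057, 0.0486, 0.1525]
tool_rot: [0.03, 0.831, -0.07]
contact_force: [-0.3, -0.5, -1.5]
opening: 0.0225
```

Run:
```python
from h import *
st();pl()
M,im=snap("wrist","w7.png")
H=np.array(calibration("wrist")["hand_eye"])
for n in ("probe_ball","probe_handle"):
    for d in mark_of("wrist",n)[:4]:
        print(n,round(d["conf"],2),"tool",w(H,d["at"]))
cv2.imwrite("pics/w7b.png",cv2.resize(im[100:400,180:480,::-1],(600,600)))
```

```text
14.07 [0.5057 0.0486 0.1525] open 0.0225 F [-0.3 -0.5 -1.5] q [-0.035 -0.762  2.455 -0.041  0.709 -1.511]
[[ 0.6721  0.0736  0.7368]
 [-0.0501  0.9973 -0.054 ]
 [-0.7388 -0.0006  0.6739]]
t 14.07 ball(planer) [-0.0407  0.0172  0.059 ] F(planer) [-0.2 -0.5 -1.5] err turn deg [ 0.08 -2.63 -0.03]
probe_ball 0.97 tool [ 0.1302  0.2439 -0.0756]
probe_ball 0.93 tool [0.1223 0.0029 0.0092]
probe_handle 0.67 tool [-0.018   0.0025  0.0094]
```

View pics/w7b.png

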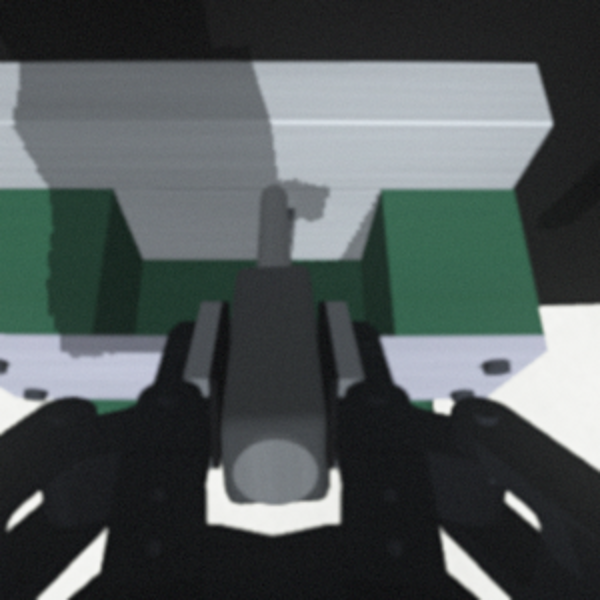

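Request:
{"fn": "arm_command", "kwargs": {
  "plan": [
    [[-0.019,0,0.017,0,0,0,0.0],[-0.019,0,0.017,0,0,0,0.0],[-0.019,0,0.017,0,0,0,0.0],[-0.019,0,0.017,0,0,0,0.0],[-0.019,0,0.017,0,0,0,0.0],[0,0,0,0,6,0,0.0],[0,0,0,0,6,0,0.0],[0,0,0,0,6,0,0.0],[0,0,0,0,6,0,0.0],[0,0,0,0,6,0,0.0],[0,0,0,0,6,0,0.0],[0,0,0,0,6,0,0.0],[0,0,0,0,0,0,0.0]]
  ]
}}

```text
t: 15.3
tool_pos: [0.5077, 0.0472, 0.2584]
tool_rot: [0.06, 1.644, -0.06]
contact_force: [-0.5, -1.0, -1.8]
opening: 0.0223
```

```bash
python3 -c "from h import *;st()"
```

```text
15.3 [0.5077 0.0472 0.2584] open 0.0223 F [-0.5 -1.  -1.8] q [-0.053 -0.196  1.766 -0.001  1.646 -1.547]
[[-0.074   0.0759  0.9944]
 [ 0.0027  0.9971 -0.0759]
 [-0.9973 -0.0029 -0.074 ]]
```

Request:
{"fn": "arm_command", "kwargs": {
  "plan": [
    [[-0.015,0,0,0,-2,0,0.0],[-0.015,0,0,0,-2,0,0.0],[0,0.0235,-0.007,0,0,0,0.0],[0,0.0235,-0.007,0,0,0,0.0],[0,0.0235,-0.007,0,0,0,0.0],[0,0.0235,-0.007,0,0,0,0.0],[0,0.0235,-0.007,0,0,0,0.0],[0,0.0235,-0.007,0,0,0,0.0],[0,0.0235,-0.007,0,0,0,0.0],[0,0.0235,-0.007,0,0,0,0.0],[0,0.0235,-0.007,0,0,0,0.0],[0,0.0235,-0.007,0,0,0,0.0],[0,0.02,-0.005,0,0,0,0.0],[0,0,0,0,0,0,0.0],[0,0,0,0,0,0,0.0]]
  ]
}}

```text
t: 16.55
tool_pos: [0.445, 0.3175, 0.3147]
tool_rot: [0.077, 1.499, -0.041]
contact_force: [-0.4, -0.1, -0.4]
opening: 0.0225
```

Run:
```python
from h import *
st()
M,im=snap("wrist","w8.png")
H=np.array(calibration("wrist")["hand_eye"])
for n in ("probe_ball","probe_handle","stand_floor"):
    for d in mark_of("wrist",n)[:5]:
        print(n,round(d["conf"],2),"tool",w(H,d["at"]),w(M,d["at"]))
cv2.imwrite("pics/w8b.png",cv2.resize(im[100:300,220:420,::-1],(600,600)))
```

```text
16.55 [0.445  0.3175 0.3147] open 0.0225 F [-0.4 -0.1 -0.4] q [ 0.493 -0.228  1.701 -0.016  1.595 -1.003]
[[ 0.0717  0.0754  0.9946]
 [ 0.0203  0.9968 -0.077 ]
 [-0.9972  0.0257  0.07  ]]
probe_ball 0.84 tool [0.1223 0.0049 0.0108] [0.4649 0.3241 0.1936]
probe_ball 0.7 tool [ 0.3153 -0.0262  0.0915] [0.5566 0.2907 0.006 ]
probe_ball 0.68 tool [ 0.3113  0.0911 -0.0221] [0.4522 0.4163 0.0051]
probe_handle 0.83 tool [0.1745 0.0468 0.088 ] [0.5485 0.3609 0.148 ]
probe_handle 0.78 tool [-0.0143  0.0041  0.0108] [0.455  0.3205 0.3298]
probe_handle 0.75 tool [ 0.1719  0.0944 -0.0109] [0.4535 0.416  0.145 ]
probe_handle 0.57 tool [ 0.1693 -0.0186  0.1005] [0.5557 0.2946 0.1524]
probe_handle 0.21 tool [ 0.3207 -0.2831  0.1847] [0.6304 0.0276 0.0006]
stand_floor 0.74 tool [ 0.3033 -0.0024 -0.012 ] [0.4546 0.3222 0.0114]
stand_floor 0.42 tool [-0.0161  0.0033  0.0106] [0.4546 0.3196 0.3316]
```

View pics/w8b.png

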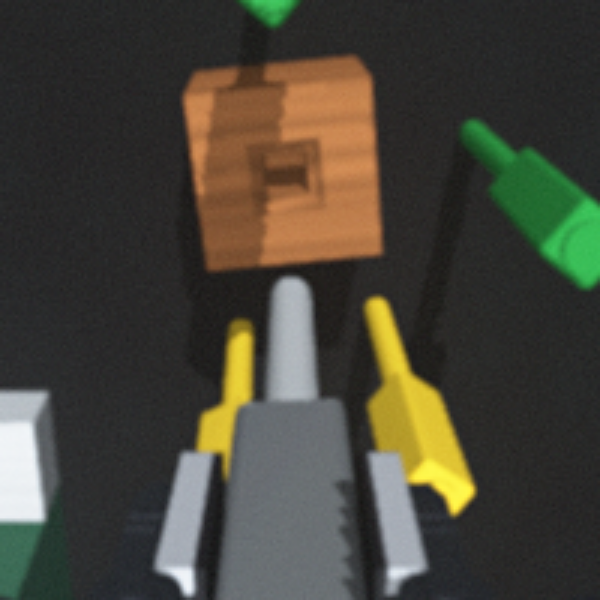

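Tip at crop px (290,280), hole mouth centre at (286,173). Both are clear.

```bash
cat >> h.py <<'E'
Hh=np.array(calibration("wrist")["hand_eye"])
def hole(px,z=.07):
    o,v=ray("wrist",T("wrist"),px); return o+v*(z-o[2])/v[2]
def ballz(px,x=.1265):
    o,v=ray("wrist",Hh,px); return o+v*(x-o[0])/v[0]
E
python3 - <<'E'
from h import *
print(hole((315.3,157.7)), ballz((316.7,193.3),.131), ballz((316.7,195.3),.1265))
for p in [(185,95),(372,75),(383,253),(207,270)]: print(hole((220+p[0]/3,100+p[1]/3)))
E
```

```text
[0.4533 0.3206 0.07  ] [0.131  0.0008 0.0067] [0.1265 0.0008 0.0075]
[0.4158 0.2805 0.07  ]
[0.414  0.3604 0.07  ]
[0.4939 0.3617 0.07  ]
[0.4951 0.2811 0.07  ]
```

Request:
{"fn": "arm_command", "kwargs": {
  "plan": [
    [[0,0,0,0,2,-0.8,0.0],[0,0,0,0,2,-0.8,0.0],[0,0.003,0.001,0,0,0,0.0],[0.014,0,0,0,0,0,0.0],[0.014,0,0,0,0,0,0.0],[0.014,0,0,0,0,0,0.0],[0.014,0,0,0,0,0,0.0],[0.012,0,0,0,0,0,0.0],[0,0,0,0,0,0,0.0],[0,0,0,0,0,0,0.0]]
  ]
}}

```text
t: 17.58
tool_pos: [0.4483, 0.3124, 0.2371]
tool_rot: [0.067, 1.57, -0.074]
contact_force: [-0.5, -0.1, -1.3]
opening: 0.0222
```

```bash
cat >> h.py <<'E'
UT=R.from_matrix(P@np.array([[0,0,1.],[0,1,0],[-1,0,0]]))
def stand(B=np.array([.1265,.001,.0075]),S=np.array([.454,.3208])):
    o=ctrl.get_obs(); A=R.from_rotvec(o["tool_rot"]); b=o["tool_pos"]+A.apply(B); bu=o["tool_pos"]+UT.apply(B)
    print("t",round(o["t"],2),"ball",b,"tip z",b[2]-.0065,"F",o["contact_force"].round(1),"turn deg",np.degrees((A.inv()*UT).as_rotvec()).round(2),"then tool y,z shift",UT.inv().apply(np.append(S-bu[:2],0))[1:],"open",round(o["opening"],4))
E
python3 -c "from h import *;stand()"
```

```text
t 17.58 ball [0.4558 0.3121 0.1106] tip z 0.10406464905491067 F [-0.5 -0.1 -1.3] turn deg [-0.83 -0.01  0.25] then tool y,z shift [ 0.0078 -0.0024] open 0.0222
```

Near upright. I correct 8 mm sideways and lower to just above the mouth.

Request:
{"fn": "arm_command", "kwargs": {
  "plan": [
    [[0,0.0075,-0.0024,0,0,0,0.0],[0,0,0,0,0,0,0.0],[0.01,0,0,0,0,0,0.0],[0.01,0,0,0,0,0,0.0],[0,0,0,0,0,0,0.0],[0,0,0,0,0,0,0.0]]
  ]
}}

```text
t: 18.08
tool_pos: [0.4475, 0.3216, 0.2176]
tool_rot: [0.069, 1.566, -0.072]
contact_force: [0.5, -0.4, -1.8]
opening: 0.0223
```

```bash
python3 -c "
from h import *
stand()
M,im=snap('wrist','w9.png')
cv2.imwrite('pics/w9b.png',cv2.resize(im[130:250,260:380,::-1],(600,600)))"
```

```text
t 18.08 ball [0.4555 0.3217 0.0912] tip z 0.08465641166894672 F [ 0.5 -0.4 -1.8] turn deg [-0.82  0.24  0.1 ] then tool y,z shift [-0.0013 -0.0009] open 0.0223
```

View pics/w9b.png

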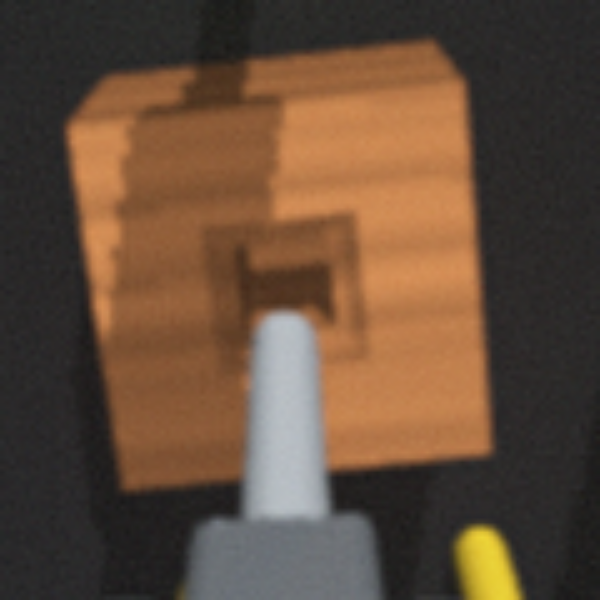

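```bash
python3 -c "
from h import *
h=hole((317.2,187.6)); o=ctrl.get_obs(); A=R.from_rotvec(o['tool_rot'])
print(h, 'hole in tool',A.inv().apply(h-o['tool_pos']),'ball in tool',ballz((317,194.8)),ballz((317,192.4),.132))"
```

```text
[0.4532 0.322  0.07  ] hole in tool [0.1474 0.0013 0.0053] ball in tool [0.1265 0.001  0.0069] [0.132  0.0011 0.0061]
```

Tip and hole agree within 2 mm, so I insert.

Request:
{"fn": "arm_command", "kwargs": {
  "plan": [
    [[0.01,0,-0.0015,0,0,0,0.0],[0.008,0,0,0,0,0,0.0],[0.008,0,0,0,0,0,0.0],[0,0,0,0,0,0,0.0]]
  ]
}}

```text
t: 18.47
tool_pos: [0.4458, 0.3217, 0.1895]
tool_rot: [0.069, 1.566, -0.071]
contact_force: [-0.2, -0.2, -1.6]
opening: 0.0222
```

```bash
python3 -c "from h import *;stand()"
```

```text
t 18.47 ball [0.4538 0.3218 0.063 ] tip z 0.0565464973037789 F [-0.2 -0.2 -1.6] turn deg [-0.83  0.22  0.08] then tool y,z shift [-0.0013  0.0007] open 0.0222
```

Request:
{"fn": "arm_command", "kwargs": {
  "plan": [
    [[0.009,0,0,0,0,0,0.0],[0.009,0,0,0,0,0,0.0],[0.009,0,0,0,0,0,0.0],[0.007,0,0,0,0,0,0.0],[0,0,0,0,0,0,0.0]]
  ]
}}

```text
t: 18.88
tool_pos: [0.4451, 0.3212, 0.1506]
tool_rot: [0.068, 1.568, -0.072]
contact_force: [-0.3, 0.3, -2.1]
opening: 0.0225
```

```bash
python3 -c "from h import *;stand()"
```

```text
t 18.88 ball [0.4528 0.3212 0.0241] tip z 0.017595288159642432 F [-0.3  0.3 -2.1] turn deg [-0.83  0.1   0.14] then tool y,z shift [-0.0007  0.0014] open 0.0225
```

Request:
{"fn": "arm_command", "kwargs": {
  "plan": [
    [[0.004,0,0,0,0,0,0.0],[0.003,0,0,0,0,0,0.0],[0.002,0,0,0,0,0,0.0],[0.001,0,0,0,0,0,0.0]]
  ]
}}

```text
t: 19.22
tool_pos: [0.446, 0.3213, 0.1401]
tool_rot: [0.069, 1.566, -0.072]
contact_force: [-1.0, -1.2, 3.1]
opening: 0.0222
```

```bash
python3 -c "from h import *;stand()"
```

```text
t 19.22 ball [0.4539 0.3213 0.0136] tip z 0.0071115063012378915 F [-1.  -1.2  3.1] turn deg [-0.84  0.19  0.13] then tool y,z shift [-0.0008  0.0005] open 0.0222
```

Tip on the floor (Fz −2 to +3 N). Release, then rise straight up.

Request:
{"fn": "arm_command", "kwargs": {
  "plan": [
    [[0,0,0,0,0,0,0.05],[0,0,0,0,0,0,0.05],[0,0,0,0,0,0,0.05],[0,0,0,0,0,0,0.05],[0,0,0,0,0,0,0.05]]
  ]
}}

```text
t: 19.63
tool_pos: [0.4479, 0.3222, 0.1429]
tool_rot: [0.071, 1.561, -0.07]
contact_force: [0.5, -0.0, 0.0]
opening: 0.0501
```

Request:
{"fn": "arm_command", "kwargs": {
  "plan": [
    [[-0.008,0,0,0,0,0,0.05],[-0.008,0,0,0,0,0,0.05],[-0.01,0,0,0,0,0,0.05],[-0.012,0,0,0,0,0,0.05],[-0.015,0,0,0,0,0,0.05],[-0.02,0,0,0,0,0,0.05],[-0.02,0,0,0,0,0,0.05],[-0.02,0,0,0,0,0,0.05],[0,0,0,0,0,0,0.05],[0,0,0,0,0,0,0.05]]
  ]
}}

```text
t: 20.47
tool_pos: [0.4477, 0.3227, 0.2715]
tool_rot: [0.074, 1.555, -0.067]
contact_force: [0.1, 0.0, -0.6]
opening: 0.0497
```

Run:
```python
from h import *
st()
for c in ("wrist","scene"):
    M,im=snap(c,c+"_end.png")
    for n in ("probe_ball","probe_handle"):
        for d in mark_of(c,n)[:6]: print(c,n,round(d["conf"],2),w(M,d["at"]))
a=cv2.imread("pics/wrist_end.png")[80:280,220:420]; b=cv2.imread("pics/scene_end.png")[60:260,300:500]
cv2.imwrite("pics/end.png",np.hstack([cv2.resize(a,(400,400)),cv2.resize(b,(400,400))]))
```

```text
20.47 [0.4477 0.3227 0.2715] open 0.0497 F [ 0.1  0.  -0.6] q [ 0.492 -0.163  1.714 -0.004  1.575 -0.989]
[[ 0.0152  0.0894  0.9959]
 [ 0.0038  0.996  -0.0895]
 [-0.9999  0.0052  0.0148]]
wrist probe_ball 0.96 [0.4577 0.4168 0.0062]
wrist probe_ball 0.92 [0.5481 0.3666 0.0102]
wrist probe_ball 0.86 [0.4541 0.3256 0.0147]
wrist probe_ball 0.86 [0.556  0.2928 0.008 ]
wrist probe_ball 0.41 [0.6278 0.0245 0.1264]
wrist probe_handle 0.87 [0.4562 0.3248 0.157 ]
wrist probe_handle 0.69 [0.5543 0.2915 0.1491]
wrist probe_handle 0.65 [0.5496 0.3607 0.1512]
scene probe_ball 0.8 [0.5439 0.3637 0.0063]
scene probe_ball 0.79 [0.4565 0.4137 0.007 ]
scene probe_ball 0.73 [0.5554 0.2934 0.0071]
scene probe_ball 0.67 [0.3607 0.3214 0.0062]
scene probe_handle 0.88 [0.4524 0.4213 0.1457]
scene probe_handle 0.71 [0.549  0.2882 0.1469]
scene probe_handle 0.67 [0.4565 0.3198 0.1558]
scene probe_handle 0.63 [0.5471 0.3626 0.1479]
scene probe_handle 0.58 [0.3619 0.323  0.1475]
```

```bash
python3 -c "from h import *;print(finish_job())"
```

```text
the job is handed in; nothing more can be done
None
```

I handed the job in at about 21 s of the 64 s. As far as my checks show, the catch is down and the probe is back upright in its stand and released.

**What I did:** I took the grey probe from the stand and leaned it in at 45°. I set the tip on the bed at y ≈ +0.060 m, beside the left cheek, with about 3 N. I dragged it towards the other cheek until it dropped into the slot at y ≈ +0.018 m. Then I pushed down with up to about 11 N and put the probe back.

**Last checks:**
- **Probe:** the camera marks put the ball at (0.454, 0.326, 0.015) and the handle at (0.456, 0.322, 0.156). That is upright, within about 5 mm of the hole's centre and on its floor. The gripper is open and clear, and the wrist force is near zero.
- **Catch:** it was never seen directly. In the slot the ball's camera mark was 0.0285 m high, where fully down would put it at 0.0295 m.

**What went wrong or disagreed:**
- **First grasp:** it closed just behind the handle because the descent had drifted. Nothing was disturbed, and the second try held.
- **Hard push:** the last push made the handle slip about 8 mm across the pads. The arm-based ball height then read 0.021 m, against 0.0285 m from the camera. I measured the new offset and corrected for it before putting the probe back.
- **Final picture:** I could not view it because the 12-picture limit was reached, so the end state rests on the network marks alone.
- **Bystanders:** I did not re-measure the can, wrench, battery or jar. The path stayed clear of them, and the measured forces showed no contact away from the bed, the slot and the stand.

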